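# Seat and clamp a well plate in its nest by pushing

### The job

Seat the 96-well plate in the metal nest by pushing, without lifting it off the deck: first push it along the deck until its long side lies flush against the rear rail, then push the tab of the sliding clamp until the clamp has shoved the plate's end right up against the side rail and stays snug against the plate. Leave the vials and all the other labware standing where they are, and finish with the hand clear.

Things in the scene. Friction and masses are not known exactly. Their poses are not given: they have to be found in the camera images.
- nest: fixed plate nest: aluminium deck 240 x 340 mm, 12 mm thick, on the bench. Origin at the centre of its underside; x runs along the 240 mm side from the open front to the rear rail, y along the 340 mm side to the side rail. Two dark steel rails, 12 mm thick and 12 mm high above the deck, form an L. A seated plate has its origin at nest x = 52, y = 41 mm
- rear_rail (a point): middle of the rear rail's inner face, 6 mm above the deck, at nest x = 95, y = 42 mm; the rail is 150 mm long, along nest y
- side_rail (a point): middle of the side rail's inner face, 6 mm above the deck, at nest x = 67, y = 105 mm; the rail is 80 mm long, along nest x
- plate: loose white 96-well plate (8 x 12 grey wells), 85.5 mm (its x) by 127.8 mm (its y), 14.4 mm high, about 0.1 kg, lying askew (up to 0.22 rad) on the deck in front of the rear rail. Origin at the centre of its underside; the long sides run along its y. It slides easily and turns flush when pushed at the middle of its long front side against the rear rail
- clamp (a joint): travel (m) of the sliding steel clamp along nest +y, towards the side rail: 0 fully open (starts at 0 to 0.012), 0.070 when it touches a fully seated plate, 0.085 at its end stop if no plate is there. Drags with 2.5 N and stays where left. Its jaw block is 50 mm (nest x) by 30 mm (nest y), 12.5 mm high over the deck, centred on nest x = 52 mm
- clamp_tab (a point): middle of the outer (-y) face of the clamp's upright tab, 22 mm above the deck; the tab is 36 mm wide (nest x), 8 mm thick and stands 34 mm above the deck; push this face along nest +y. It moves with the clamp, its axes parallel to the nest's; the jaw face lies 30 mm further along +y
- vial_left: small amber vial, 17 mm thick and 44 mm tall, standing on the deck near its front left corner; origin at its foot. To be left alone
- vial_right: the same kind of vial standing on the deck near its front right corner; origin at its foot. To be left alone
- tube: sample jar, 34 mm thick and 90 mm tall, standing on the bench left of the nest; origin at its foot. To be left alone
- dish: closed round dish, 92 mm across and 15 mm high, on the bench to the left front of the nest; origin at its foot. To be left alone
- tipbox: blue rack box of yellow pipette tips, 85 x 122 x 65 mm, on the bench behind the nest; origin under its centre. To be left alone
- trough: open white reagent trough, 50 x 130 x 35 mm, empty, on the bench behind the nest; origin under its centre. To be left alone
- pen: marker pen, 130 mm long and 11 mm thick, lying on the bench right of the nest; origin under its middle. To be left alone
Things that resemble listed ones, but are neither listed nor needed, are in the scene too. What is shaped like the plate but orange or purple is not meant.

How it is judged (in metres and radians):
On the way, in this order (a step that is already met when the one before it is completed fails the run):
1. the plate lies flush against the rear rail (gap under 3 mm, within 2 degrees) (x of plate in the frame of nest above 0.04925 m and angle between the x axis of plate and the x axis of nest, either way round below 0.035 rad), for 0.2 s.
2. the clamp is pushed in and the plate lies against both rails (all of step 1 and y of plate in the frame of nest above 0.0381 m and value of joint clamp above 0.067 m), for 0.2 s.
At the end, for the whole second after the job is handed in: the plate lies flat on the deck, at rest, within 3 mm of both rails and 2 degrees of square, with the clamp within 3 mm of its seated position against the plate's end (all of step 2 and z of plate in the frame of nest below 0.015 m and angle between plate's own z axis and vertical below 0.03 rad and linear speed of plate below 0.01 m/s); the robot touches nothing.
It fails at once if the plate is lifted more than 6 mm off the deck or tipped (z of plate in the frame of nest above 0.018 m or angle between plate's own z axis and vertical above 0.12 rad).
It fails at once if other labware is moved by more than 20 mm (distance of any of trough, tipbox, tube, vial_left, vial_right, dish, pen from where it was at the start of the episode above 0.02 m).
It fails at once if a vial, the jar or a box is tipped over (angle between any of trough, tipbox, tube, vial_left, vial_right's own z axis and vertical above 0.5 rad).
It also fails if it takes over 45 s, if anything falls off the work surface, if the arm or the gripper's body presses on something with over 40 N, if the wrist force passes 120 N, or if a joint passes its speed limit or range.

### The arm

A 7-joint arm with a two-finger parallel gripper is mounted at the origin on the work surface. World frame = base frame: x ahead of the robot, y to its left, z up, the work surface at z = 0. Lengths are in mm, angles in rad, forces in N, time in s.
With the tool pointing down it reaches from about 400 to 875 mm from the base axis. Payload 4.4 kg.
Tool frame: the origin (TCP) lies midway between the tips of the shut fingers; the grasp point (between the pads) lies bot.grip_point_offset behind it (bot.grip_point_offset is the distance from the TCP to the grasp point, in mm); z points along the fingers, y is the line along which they close (so a half turn about z gives the same grasp; the last joint's range is limited). The gripper opens to 85 mm and grips with 20 to 120 N. Pads are 22 mm wide; open, the fingers measure 114 mm over their backs; the gripper's body (76 mm by 85 mm) begins 54 mm behind the grasp point. The pads swing forward as they close: fully open they stand 13 mm farther back than shut.
Start: joints at [-1.354, 0.628, 0.038, 1.517, -0.027, 0.996, -0.02], TCP at [181.355, 624.202, 231.313] pointing down, gripper open.
Joint ranges: [-3.06, 3.06], [-0.37, 2.12], [-1.25, 1.32], [0.18, 2.47], [-1.1, 4.24], [0.23, 1.98], [-2.94, 2.94]. Speed limits (rad/s): [2.57, 2.57, 3.14, 3.14, 3.14, 3.14, 3.14].

### API

Orientations are given as [roll, pitch, yaw] about the fixed x, y, z axes, in that order (R = Rz(yaw) Ry(pitch) Rx(roll)).
In Python, from workcell import bot gives the robot as it stands.
- The arm moves only by the tool play_rows, never from a script. Its argument "targets" is a list that holds one entry, the list of rows, each a list of 7 numbers: the shift along the world's x, y, z in cm, then the turn, a rotation vector about the world's x, y, z in degrees, then the closure, from 0 (fully open) to 1 (shut). A call has 1 to 12 rows; each row is the pose to reach, as a shift and turn from the pose commanded when the call began; what a row does not reach only later rows make up. A row lasts 1/8 s, in which the tool goes at most 62.5 mm and 10.7 degrees, less where a joint would pass 70% of its speed; a pose out of reach is approached as far as the arm can. A call with a gripper value outside its range is refused whole. The fingers move at their own pace and stop on an object; "force" is the grip in N (left out, the last holds). Time passes only in rows, so rows that repeat a pose let the fingers close. It gives the time, the measured TCP pose, the force, the opening and the grip force at its end, in the units of the state.
- bot.get_obs(): the state, without advancing time (a new reading comes with each control period).
- bot.snapshot(name): name is "scene" or "top" or "wrist"; returns the picture (480x640x3 uint8, red, green, blue); there is no depth.
- bot.get_calibration(name): a dict with "K" (3x3 intrinsics, pixels), "k1" (the pictures are not rectified: a ray, as slopes to the right and down, at radius r is drawn at 1 + k1 r^2 times it, then the intrinsics apply), "R" (3x3) and "t" (3): a world point X has camera coordinates R X + t; the wrist camera has in their place "mount" (4x4, takes a point from camera to tool coordinates, whose origin is the TCP and whose axes are the flange's). Camera axes: x right, y down, z forward; pixel columns grow to the right and rows downward; lengths in mm; the calibration is good to about 2 mm. A picture is of the moment at which its call begins: read the wrist's pose just before it. get_calibration takes no time and is no camera call.
- bot.sign_off(): hands the job in; it is judged then, once.
The state is a dict: "time": time; "joint_positions": joint angles; "joint_vel": joint speeds; "joint_efforts": joint torques, N m; "eef_pos": TCP position; "tool_rot": TCP orientation; "ft_force": force on the tool from outside, world axes, zero at the start; "torque": the same for the moment, N m; "opening": finger opening in mm; "grip_force": force on a finger pad.
Only numpy, scipy, OpenCV 4.12 (cv2) and the standard library are available. Lean on these libraries where they do the work, as an engineer would, in place of code of your own. Each camera call takes 0.05 s, during which the arm holds its last target. There are 200 camera calls.

## Working session

There is one attempt and no reset: what is moved stays moved. The work goes in short steps, Python scripts to look and compute and a tool call to move; the robot and the scene stay as the last step left them, time stands still between calls to the robot, and variables do not carry over. Pictures are saved under pics/ and viewed, at most 10 in all, crops included, and the job is handed in when it is done.

Besides the shell and the picture viewer there is one more tool, called after "Call:" as name(argument=value, ...) on one line, values as JSON. play_rows: Moves the arm, as the interface text tells. Its arguments: {"type":"object","properties":{"targets":{"type":"array"},"force":{"type":"number"}},"required":["targets"]}

```bash
mkdir -p pics
python3 - <<'E'
from workcell import bot
import cv2
o=bot.get_obs();print(o['time'],o['eef_pos'],o['tool_rot'],o['opening'],bot.grip_point_offset)
for n in('scene','top'):
    im=bot.snapshot(n);cv2.imwrite(f'pics/{n}0.png',im[:,:,::-1])
    c=bot.get_calibration(n);print(n,c)
E
```

```text
0.0 [181.16982254 623.59695419 230.38122898] [-3.13968740e+00  1.63362867e-05  2.85879414e+00] 85.3936652237327 18.700000000000003
scene {'K': array([[532.71693469,   0.        , 319.50364346],
       [  0.        , 532.71693469, 244.45846057],
       [  0.        ,   0.        ,   1.        ]]), 'k1': -0.033024943140204606, 'R': array([[ 0.6997125 ,  0.71402473,  0.0238979 ],
       [ 0.38463074, -0.34831039, -0.85483277],
       [-0.60204785,  0.60732904, -0.51835299]]), 't': array([-378.52009731, -143.73819983, 1364.18561761])}
top {'K': array([[593.23013723,   0.        , 330.22657929],
       [  0.        , 593.23013723, 244.09716851],
       [  0.        ,   0.        ,   1.        ]]), 'k1': -0.16831622041254937, 'R': array([[ 0.00279221, -0.99995519,  0.0090458 ],
       [-0.99476192, -0.0037018 , -0.10215192],
       [ 0.10218082, -0.00871319, -0.99472768]]), 't': array([ -19.9739346 ,  544.26634402, 1073.35954776])}
```

View pics/top0.png

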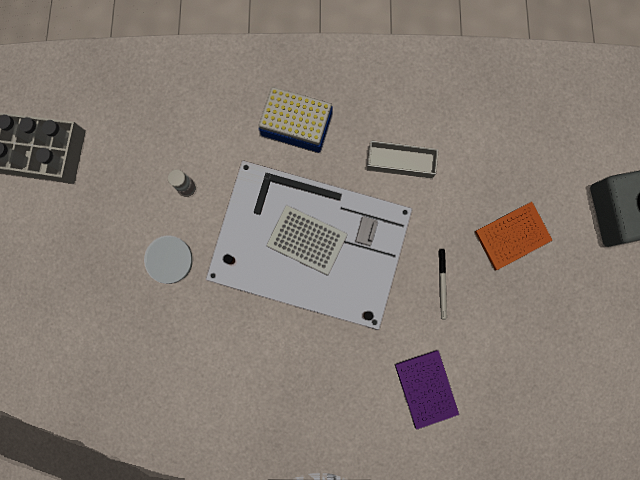

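View pics/scene0.png

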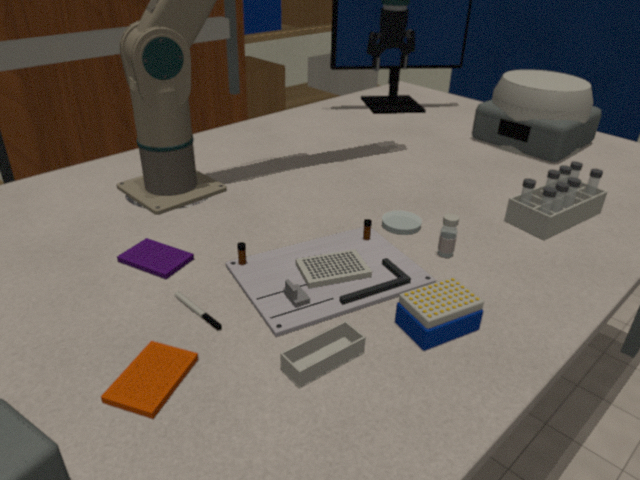

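The top view shows the deck with corners near (243,162), (410,208), (379,328) and (208,281). The plate is near (307,240), the dark L rails run from (258,213) through (266,178) to (340,197), and the clamp tab is near (368,230). The vials are at (229,259) and (368,315). The scene view confirms this layout.

```bash
cat > h.py <<'E'
import numpy as np,cv2
from workcell import bot
def cast(name,uv,z):
    c=bot.get_calibration(name);k=c['k1'];uv=np.asarray(uv,float).reshape(-1,1,2)
    n=cv2.undistortPoints(uv,c['K'],np.array([k,0,0,0.]),None,None).reshape(-1,2)
    d=np.c_[n,np.ones(len(n))]@c['R'];C=-c['R'].T@c['t']
    return C+d*((z-C[2])/d[:,2])[:,None]
def proj(name,X):
    c=bot.get_calibration(name)
    return cv2.projectPoints(np.asarray(X,float).reshape(-1,1,3),cv2.Rodrigues(c['R'])[0],c['t'],c['K'],np.array([c['k1'],0,0,0.]))[0].reshape(-1,2)
E
python3 - <<'E'
import cv2,numpy as np
im=cv2.imread('pics/top0.png');hsv=cv2.cvtColor(im,cv2.COLOR_BGR2HSV)
for n,(u,v) in dict(deck=(240,235),deck2=(330,300),plate=(285,215),plate2=(330,265),bench=(200,330),rail=(300,188),tab=(366,230),tab2=(372,228),jaw=(362,235),tube=(180,176)).items(): print(n,im[v,u],hsv[v,u])
cv2.imwrite('pics/crop1.png',cv2.resize(im[150:340,195:425],None,fx=3.4,fy=3.1,interpolation=cv2.INTER_CUBIC)[:600,:800])
E
```

```text
deck [160 158 158] [120   3 160]
deck2 [160 158 159] [135   3 160]
plate [146 160 160] [ 30  22 160]
plate2 [151 159 159] [ 30  13 159]
bench [123 132 143] [ 14  36 143]
rail [19 20 19] [60 13 20]
tab [122 125 129] [ 13  14 129]
tab2 [83 84 87] [ 8 12 87]
jaw [121 123 128] [  9  14 128]
tube [138 148 154] [ 19  26 154]
```

View pics/crop1.png

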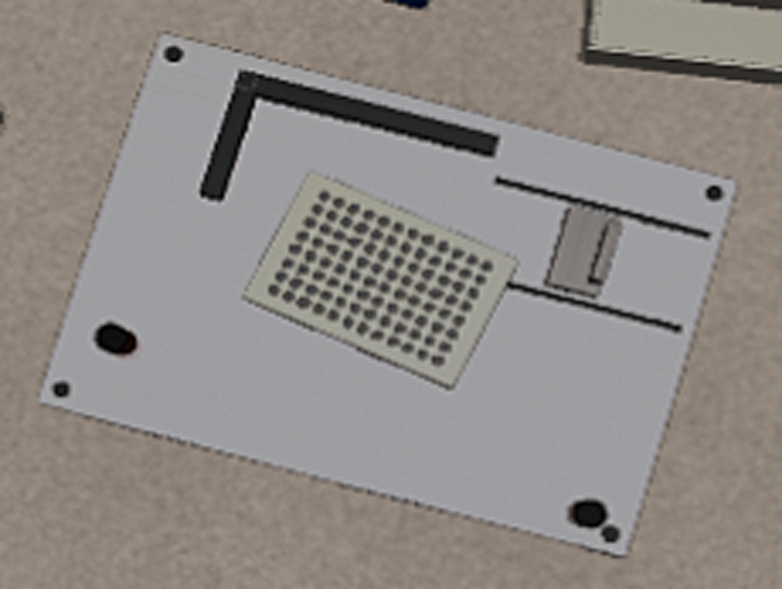

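The crop shows the deck and plate outlines clearly. The clamp block is at crop (582,250), with its tab on the right-hand (-y) side, and the rails are dark.

```bash
cat > meas.py <<'E'
from h import *
def big(m,k=5):
    m=cv2.morphologyEx(m.astype(np.uint8)*255,cv2.MORPH_CLOSE,np.ones((k,k)))
    m=cv2.morphologyEx(m,cv2.MORPH_OPEN,np.ones((3,3)))
    return max(cv2.findContours(m,cv2.RETR_EXTERNAL,cv2.CHAIN_APPROX_NONE)[0],key=cv2.contourArea)
def rect(cn,z):
    return cv2.minAreaRect(cast('top',cv2.convexHull(cn).astype(float),z)[:,:2].astype(np.float32))
def axes(r,prefx):
    b=cv2.boxPoints(r);e=[b[1]-b[0],b[2]-b[1]];L=[np.linalg.norm(v) for v in e]
    i=int(np.argmin(L));v=e[i]/L[i]
    v=v if v@prefx>0 else -v
    return np.array(r[0]),np.arctan2(v[1],v[0]),sorted(L)
def frame(im):
    b,g,r=[im[:,:,i].astype(int) for i in(2,1,0)]
    deck=big((r-b<=2)&(r>138)&(r<200),9)
    inside=np.zeros(im.shape[:2],np.uint8);cv2.drawContours(inside,[cv2.convexHull(deck)],-1,255,-1)
    inside=cv2.erode(inside,np.ones((5,5)))>0
    return deck,inside,r,g,b
def plate(im,inside,r,b):
    return big(inside&(r-b>=5)&(r>135),9)
E
python3 - <<'E'
from meas import *
im=cv2.imread('pics/top0.png')[:,:,::-1]
deck,ins,r,g,b=frame(im)
p,yaw,L=axes(rect(deck,12),np.array([1,0]));print('nest',p,yaw,L)
R=np.array([[np.cos(yaw),-np.sin(yaw)],[np.sin(yaw),np.cos(yaw)]])
def N(X):return (np.asarray(X)[...,:2]-p)@R
np.savez('nest.npz',p=p,yaw=yaw)
pc,py,pl=axes(rect(plate(im,ins,r,b),26.4),R[:,0]);print('plate',pc,N(pc),py-yaw,pl)
rail=big(ins&(r<45)&(g<45),3)
q=N(cast('top',rail,24));print('rail nest bounds',q.min(0),q.max(0))
cm=ins&(r>=70)&(r<138)&(abs(r-b)<=12);c2=np.zeros_like(cm);c2[205:255,345:385]=cm[205:255,345:385]
cl=big(c2,3);print('clamp px',cv2.boundingRect(cl))
for z in(12,24.5,46):
    q=N(cast('top',cl,z));print(z,q.min(0),q.max(0))
for n,a in dict(rear=[95,42,18],side=[67,105,18]).items():
    print(n,proj('top',[*(p+R@np.array(a[:2])),a[2]]))
for n,uv in dict(vl=(229,259),vr=(368,315)).items(): print(n,N(cast('top',uv,50)),cast('top',uv,50))
E
```

```text
nest [547.42956543  21.69161987] -0.2748014 [np.float32(237.15155), np.float32(337.55338)]
plate [551.81494141  23.18032837] [3.81686309 2.62284808] -0.16725591 [np.float32(84.32657), np.float32(133.8855)]
rail nest bounds [ 26.36561913 -31.66383628] [105.69647825 116.60763409]
clamp px (345, 212, 40, 42)
12 [  18.57412243 -139.18560082] [ 84.61460624 -64.09771047]
24.5 [  17.20602294 -138.30111926] [ 82.50379721 -64.05768809]
46 [  14.85289183 -136.77981097] [ 78.87320569 -63.98884958]
rear [[301.54320515 188.89428962]]
side [[265.50318309 193.93323237]]
vl [[-71.30158226 130.07832375]] [[514.10079096 166.23738525  50.        ]]
vr [[ -99.29331986 -140.40371091]] [[413.76245918 -86.50019827  50.        ]]
```

Run:
```python
from h import *
d=np.load('nest.npz');p,yaw=d['p'],float(d['yaw'])
R=np.array([[np.cos(yaw),-np.sin(yaw)],[np.sin(yaw),np.cos(yaw)]])
N=lambda X:(X[:,:2]-p)@R
W=lambda a:p+R@np.array(a)
s=lambda pts:[(195+u/3.4,150+v/3.1) for u,v in pts]
print('plate corners',N(cast('top',s([(310,172),(517,262),(452,388),(245,297)]),26.4)))
print('jaw face',N(cast('top',s([(568,205),(547,288)]),24.5)))
print('tab outer top',N(cast('top',s([(620,222),(597,297)]),46)))
w=W([-68,1]);print('pre',w,(w-[181.355,624.202])/10,'turn',np.degrees(yaw-(2.8588-np.pi)))
print('nest x axis',R[:,0],'y',R[:,1])
```

```text
plate corners [[ 55.24594794  60.07069366]
 [ 33.87774532 -64.44233306]
 [-48.7222315  -50.97410736]
 [-27.38545885  72.90618406]]
jaw face [[ 75.26201027 -82.08815192]
 [ 23.49189948 -84.5405436 ]]
tab outer top [[  69.74115427 -111.44081423]
 [  23.27900352 -111.38793289]]
pre [482.25234195  41.10629318] [ 30.0897342  -58.30957068] turn 0.45786491555039815
nest x axis [ 0.96247911 -0.2713558 ] y [0.2713558  0.96247911]
```

Call:
play_rows(targets=[[[30.3,-57.6,0,0,0,0.45,1],[30.3,-57.6,0,0,0,0.45,1],[30.3,-57.6,0,0,0,0.45,1],[30.3,-57.6,0,0,0,0.45,1],[30.3,-57.6,0,0,0,0.45,1],[30.3,-57.6,0,0,0,0.45,1],[30.3,-57.6,0,0,0,0.45,1],[30.3,-57.6,0,0,0,0.45,1],[30.3,-57.6,0,0,0,0.45,1],[30.3,-57.6,0,0,0,0.45,1],[30.3,-57.6,0,0,0,0.45,1],[30.3,-57.6,0,0,0,0.45,1]]])

```text
time: 1.6
eef_pos: [484.9, 45.8, 231.0]
tool_rot: [-3.141, 0.0, 2.862]
ft_force: [0.0, 0.1, -0.3]
opening: -0.0
grip_force: 0.0
```

Call:
play_rows(targets=[[[0,0,-6,0,0,0,1],[0,0,-12,0,0,0,1],[0,0,-17,0,0,0,1],[0,0,-19.5,0,0,0,1],[0,0,-20.5,0,0,0,1],[0,0,-21.3,0,0,0,1],[0,0,-21.3,0,0,0,1],[0,0,-21.3,0,0,0,1]]])

```text
time: 2.6
eef_pos: [485.0, 48.4, 19.2]
tool_rot: [3.141, 0.002, 2.867]
ft_force: [0.4, -0.2, 0.2]
opening: 0.0
grip_force: 0.0
```

Run:
```python
from h import *
o=bot.get_obs();d=np.load('nest.npz');yaw=float(d['yaw'])
R=np.array([[np.cos(yaw),-np.sin(yaw)],[np.sin(yaw),np.cos(yaw)]])
print(o['eef_pos'],(o['eef_pos'][:2]-d['p'])@R,o['ft_force'])
for n in ('top','scene'): cv2.imwrite(f'pics/{n}1.png',bot.snapshot(n)[:,:,::-1])
a=cv2.imread('pics/top1.png')[150:340,195:425];b=cv2.imread('pics/scene1.png')[200:350,210:450]
cv2.imwrite('pics/c2.png',np.vstack([cv2.resize(a,(363,300)),cv2.resize(b,(363,227))]).repeat(1,0))
```

```text
[485.00959498  48.39972074  19.18605075] [-67.32531541   8.76796823] [ 0.44347923 -0.19860243  0.22171235]
```

View pics/c2.png

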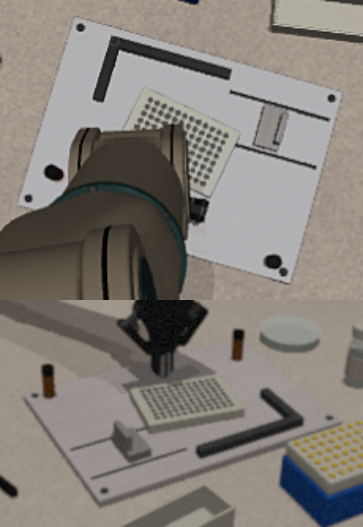

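The fingers stand in front of the plate's long side, near (165,365) in the composite. The plate hasn't moved and the vials are clear. I'll push along nest +x.

Call:
play_rows(targets=[[[0.48,-0.14,0,0,0,0,1],[0.96,-0.27,0,0,0,0,1],[1.44,-0.41,0,0,0,0,1],[1.92,-0.54,0,0,0,0,1],[2.4,-0.68,0,0,0,0,1],[2.88,-0.81,0,0,0,0,1],[3.36,-0.95,0,0,0,0,1],[3.84,-1.08,0,0,0,0,1],[4.32,-1.22,0,0,0,0,1],[4.72,-1.33,0,0,0,0,1],[5.1,-1.44,0,0,0,0,1],[5.2,-1.46,0,0,0,0,1]]])

```text
time: 4.2
eef_pos: [536.6, 33.5, 18.3]
tool_rot: [3.142, 0.0, 2.866]
ft_force: [-0.7, 0.6, 0.1]
opening: -0.3
grip_force: 0.1
```

Call:
play_rows(targets=[[[0.2,-0.06,0,0,0,0,1],[0.4,-0.11,0,0,0,0,1],[0.6,-0.17,0,0,0,0,1],[0.7,-0.2,0,0,0,0,1],[0.8,-0.23,0,0,0,0,1],[0.9,-0.25,0,0,0,0,1],[0.9,-0.25,0,0,0,0,1]]])

```text
time: 5.08
eef_pos: [545.5, 31.1, 18.3]
tool_rot: [3.141, 0.0, 2.867]
ft_force: [0.2, -0.2, -0.0]
opening: -0.1
grip_force: 0.0
```

```bash
cat > look.py <<'E'
import sys
from meas import *
d=np.load('nest.npz');p,yaw=d['p'],float(d['yaw'])
R=np.array([[np.cos(yaw),-np.sin(yaw)],[np.sin(yaw),np.cos(yaw)]])
k=sys.argv[1];o=bot.get_obs()
print(o['time'],o['eef_pos'],'nest tcp',(o['eef_pos'][:2]-p)@R,o['ft_force'])
im=bot.snapshot('top');cv2.imwrite(f'pics/top{k}.png',im[:,:,::-1])
s=bot.snapshot('scene')
cv2.imwrite(f'pics/c{k}.png',np.vstack([cv2.resize(im[150:340,195:425],(460,380)),cv2.resize(s[225:335,220:440],(460,220))])[:,:,::-1])
E
python3 look.py 3
```

```text
5.075 [545.53173194  31.09217281  18.33818875] nest tcp [-4.37751962  8.53284767] [ 0.23992739 -0.23703491 -0.04780169]
```

View pics/c3.png

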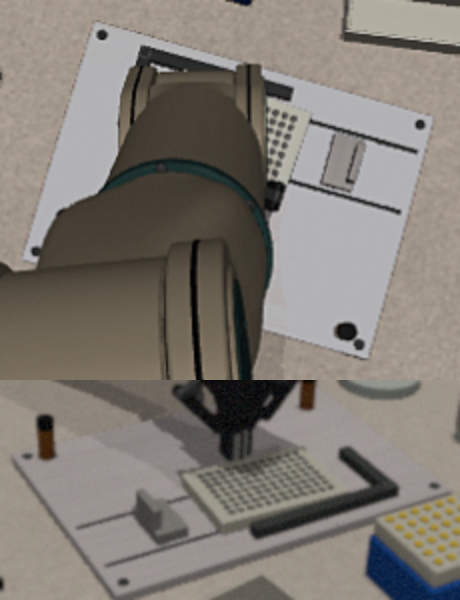

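The scene part shows the plate almost parallel to the rear rail, with a few mm left. I'll keep going gently until the force rises.

Call:
play_rows(targets=[[[0.1,-0.03,0,0,0,0,1],[0.2,-0.06,0,0,0,0,1],[0.3,-0.08,0,0,0,0,1],[0.38,-0.11,0,0,0,0,1],[0.38,-0.11,0,0,0,0,1]]])

```text
time: 5.8
eef_pos: [549.0, 30.0, 18.3]
tool_rot: [-3.142, -0.0, 2.867]
ft_force: [-0.6, 0.9, 1.0]
opening: -0.0
grip_force: 0.3
```

Call:
play_rows(targets=[[[0.1,-0.03,0,0,0,0,1],[0.2,-0.06,0,0,0,0,1],[0.2,-0.06,0,0,0,0,1]]])

```text
time: 6.18
eef_pos: [549.1, 30.0, 18.1]
tool_rot: [-3.141, -0.004, 2.867]
ft_force: [-5.4, 2.0, 2.8]
opening: 0.0
grip_force: 2.6
```

The force has risen to about 6 N, so the plate is blocked by the rail. I'll back off, rise and check.

Call:
play_rows(targets=[[[0.06,-0.02,0,0,0,0,1],[0.06,-0.02,0,0,0,0,1],[-0.5,0.14,0,0,0,0,1],[-2,0.56,0,0,0,0,1],[-3,0.85,4,0,0,0,1],[-3,0.85,9,0,0,0,1],[-3,0.85,12,0,0,0,1],[-7,-8,12,0,0,0,1],[-7,-14,12,0,0,0,1],[-7,-18,12,0,0,0,1],[-7,-18,12,0,0,0,1],[-7,-18,12,0,0,0,1]]])

```text
time: 7.68
eef_pos: [481.6, -151.2, 138.5]
tool_rot: [3.141, 0.001, 2.865]
ft_force: [-0.3, 1.4, -0.3]
opening: -0.0
grip_force: 0.0
```

```bash
python3 look.py 4
```

```text
7.675 [ 481.6409914  -151.23157544  138.45651052] nest tcp [ -16.39641648 -184.28707355] [-0.30490208  1.42748879 -0.32317376]
```

View pics/c4.png

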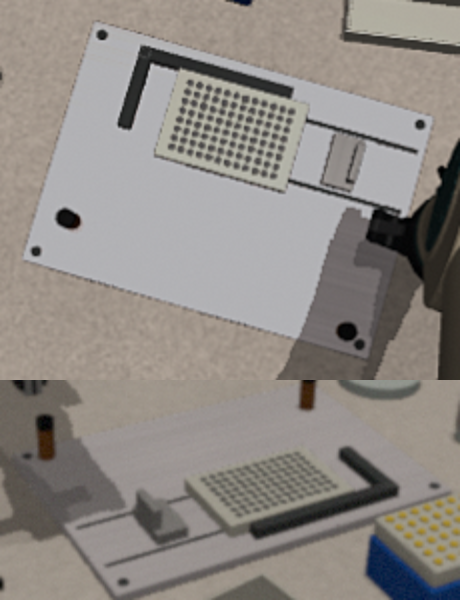

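The plate is flush along the rear rail: its edge runs from (190,70) to (305,100) parallel to the rail, with no visible gap. The clamp is untouched at (345,160). I'll move to just outside the tab and go down.

Call:
play_rows(targets=[[[4,1,0,0,0,0,1],[7.7,1.9,0,0,0,0,1],[7.7,1.9,-5,0,0,0,1],[7.7,1.9,-9,0,0,0,1],[7.7,1.9,-10.7,0,0,0,1],[7.7,1.9,-11.4,0,0,0,1],[7.7,1.9,-11.4,0,0,0,1],[7.7,1.9,-11.4,0,0,0,1]]])

```text
time: 8.78
eef_pos: [559.2, -131.8, 25.6]
tool_rot: [3.141, 0.002, 2.867]
ft_force: [0.8, 0.2, 0.2]
opening: -0.2
grip_force: 0.0
```

```bash
python3 look.py 5
```

```text
8.775 [ 559.22374341 -131.75884339   25.64230583] nest tcp [  52.99132267 -144.49244628] [0.8347663  0.24512915 0.17953188]
```

View pics/c5.png

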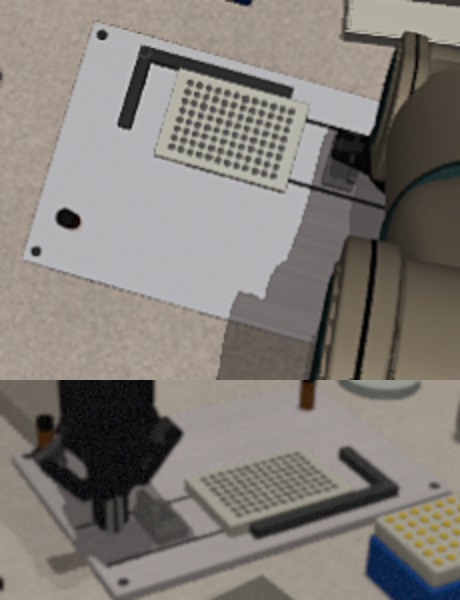

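The fingers are just outside the tab, near (110,515) in the scene part, with a small gap. I'll push along nest +y.

Call:
play_rows(targets=[[[0.15,0.53,0,0,0,0,1],[0.3,1.06,0,0,0,0,1],[0.45,1.59,0,0,0,0,1],[0.6,2.12,0,0,0,0,1],[0.75,2.65,0,0,0,0,1],[0.9,3.18,0,0,0,0,1],[1.05,3.71,0,0,0,0,1],[1.2,4.24,0,0,0,0,1],[1.34,4.77,0,0,0,0,1],[1.49,5.3,0,0,0,0,1],[1.64,5.83,0,0,0,0,1],[1.72,6.1,0,0,0,0,1]]])

```text
time: 10.38
eef_pos: [575.6, -70.0, 24.3]
tool_rot: [3.141, 0.0, 2.867]
ft_force: [-0.7, -2.7, 1.8]
opening: -0.0
grip_force: 1.5
```

```bash
python3 look.py 6
```

```text
10.375 [575.55642111 -69.98579766  24.32549129] nest tcp [ 51.94870965 -80.60521361] [-0.67518846 -2.68490232  1.7847971 ]
```

View pics/c6.png

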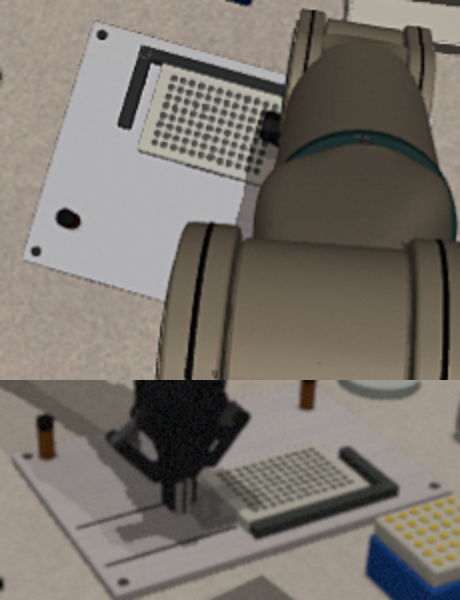

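The clamp is now pushing the plate, which is still flush with the rear rail. About 10 mm is left to the side rail.

Call:
play_rows(targets=[[[0.05,0.19,0,0,0,0,1],[0.11,0.38,0,0,0,0,1],[0.16,0.58,0,0,0,0,1],[0.22,0.77,0,0,0,0,1],[0.27,0.96,0,0,0,0,1],[0.27,0.96,0,0,0,0,1]]])

```text
time: 11.22
eef_pos: [578.2, -60.5, 24.3]
tool_rot: [3.141, -0.0, 2.867]
ft_force: [0.6, -2.2, 0.4]
opening: -0.1
grip_force: 0.9
```

Call:
play_rows(targets=[[[0.03,0.1,0,0,0,0,1],[0.05,0.19,0,0,0,0,1],[0.07,0.24,0,0,0,0,1],[0.07,0.24,0,0,0,0,1]]])

```text
time: 11.72
eef_pos: [578.8, -58.5, 24.3]
tool_rot: [3.142, -0.0, 2.867]
ft_force: [0.5, -2.3, 0.5]
opening: -0.1
grip_force: 1.3
```

Call:
play_rows(targets=[[[0.03,0.1,0,0,0,0,1],[0.05,0.19,0,0,0,0,1],[0.05,0.19,0,0,0,0,1]]])

```text
time: 12.1
eef_pos: [579.0, -57.5, 24.3]
tool_rot: [-3.141, -0.0, 2.866]
ft_force: [-0.9, -5.6, -0.2]
opening: 0.1
grip_force: 2.5
```

Call:
play_rows(targets=[[[0.03,0.1,0,0,0,0,1],[0.04,0.15,0,0,0,0,1],[0.04,0.15,0,0,0,0,1]]])

```text
time: 12.48
eef_pos: [579.0, -57.5, 24.3]
tool_rot: [-3.139, -0.0, 2.865]
ft_force: [-1.5, -7.8, 0.9]
opening: -0.3
grip_force: 3.9
```

It has stopped hard at 8 N. I'll retreat straight along -y, rise and check.

Call:
play_rows(targets=[[[0.03,0.1,0,0,0,0,1],[0.03,0.1,0,0,0,0,1],[-0.4,-1.5,0,0,0,0,1],[-1.1,-4,0,0,0,0,1],[-1.1,-4,5,0,0,0,1],[-1.1,-4,10,0,0,0,1],[-1.1,-4,14,0,0,0,1],[-4,-9,14,0,0,0,1],[-7,-14,14,0,0,0,1],[-9,-18,14,0,0,0,1],[-9,-18,14,0,0,0,1],[-9,-18,14,0,0,0,1]]])

```text
time: 13.98
eef_pos: [490.3, -234.0, 164.4]
tool_rot: [3.14, 0.001, 2.867]
ft_force: [1.1, -0.0, -0.7]
opening: 0.1
grip_force: 0.0
```

```bash
python3 look.py 7
python3 - <<'E'
from meas import *
d=np.load('nest.npz');p,yaw=d['p'],float(d['yaw'])
R=np.array([[np.cos(yaw),-np.sin(yaw)],[np.sin(yaw),np.cos(yaw)]])
im=cv2.imread('pics/top7.png')[:,:,::-1];r,b=im[:,:,0].astype(int),im[:,:,2].astype(int)
X=[(-3,-30),(100,-30),(100,110),(-3,110)]
q=proj('top',[[*(p+R@np.array(x)),26] for x in X]);ins=np.zeros(r.shape,np.uint8);cv2.fillPoly(ins,[q.astype(int)],1)
pc,py,pl=axes(rect(plate(im,ins>0,r,b),26.4),R[:,0]);print('plate nest',(pc-p)@R,py-yaw,pl)
E
```

```text
13.975 [ 490.31828681 -233.97491769  164.35561319] nest tcp [  14.40818465 -261.57117729] [ 1.08581033 -0.02410954 -0.68766379]
plate nest [50.09675051 37.89731725] 0.0019373894 [np.float32(87.679924), np.float32(133.7371)]
```

View pics/c7.png

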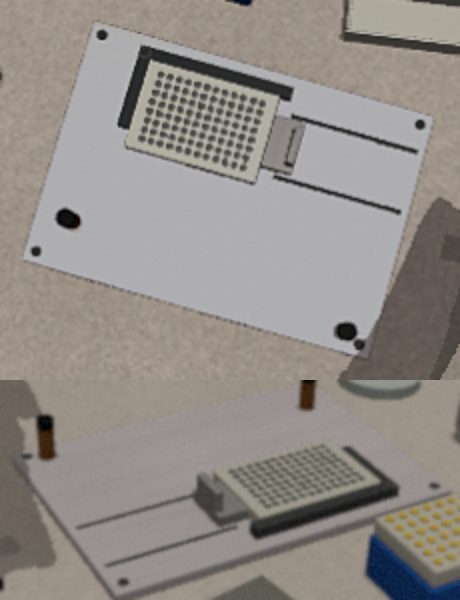

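The plate sits against both rails with the clamp jaw touching its end at (275,140), and the vials haven't moved. The measured angle is 0.002 rad. The mask takes in about 6 mm of the clamp and 2 mm of the plate's front wall; correcting for that puts the centre at about (51, 41), which matches seated.

```bash
python3 -c "
from workcell import bot
print(bot.sign_off())"
```

```text
the job is handed in; nothing more can be done
None
```

The plate is seated against both rails with the clamp snug on its end, the vials still standing and the hand clear; the job was handed in after about 14 s of robot time, with no verdict returned.

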